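# Stack three load resistors in the sloping cradle under its keeper bar

### The arm

A 6-joint arm with a two-finger parallel gripper is mounted at the origin on a cart in front of the work surface, level with it; the furniture and walls round the work are solid. World frame = base frame: x ahead of the robot, y to its left, z up, the work surface at z = 0. Lengths are in m, angles in degrees, forces in N, time in s.
With the tool pointing down it reaches from about 0.275 to 0.75 m from the base axis. Payload 10.2 kg.
Tool frame: the origin (TCP) lies at the very end of the fingers, on their centre line; the grasp point (between the pads) lies 19 mm behind it; z points along the fingers, y is the line along which they close (so a half turn about z gives the same grasp; the last joint's range is limited). The gripper opens to 88 mm and grips with 3 to 60 N. Pads are 18 mm wide; open, the fingers measure 123 mm over their backs; the gripper's body (75 mm by 187 mm) begins 45 mm behind the grasp point.
Start: joints at [54.236, 17.928, 85.812, -0, 76.261, -12.8], TCP at [0.205, 0.483, 0.239] pointing down, gripper open.
Joint ranges: [-168.41, 168.41], [-55.51, 124.54], [10.69, 146.95], [-70.63, 250.63], [1, 178], [-165.06, 165.06]. Speed limits (degrees/s): [136.94, 136.94, 172.46, 180, 180, 180].

### API

Orientations are given as a 3x3 rotation matrix whose columns are the frame's x, y, z axes.
In Python, from rig import manip, snapshot, sign_off, spotter gives the robot as it stands.
- The arm moves only by the tool move_arm, never from a script. Its argument "targets" is one flat list of numbers, 7 for each row, row after row: the shift along the tool's x, y, z in mm, then the turn, a rotation vector about the tool's x, y, z in degrees, then the finger opening in mm, from 0 to 88.1. In form: [x, y, z, rx, ry, rz, fingers, x, y, z, rx, ry, rz, fingers, ...]. A call has 1 to 20 rows; each row shifts and turns the commanded pose from where the row before left it, along the tool's axes as they then stand; what a row does not reach is not made up. A row lasts 1/8 s, in which the tool goes at most 62.5 mm and 10.7 degrees, less where a joint would pass 70% of its speed; a pose out of reach is approached as far as the arm can. A call is refused whole if a number of a shift passes 62.5 or a number of a turn 10.7, either way. A call with a gripper value outside its range is refused whole. The fingers move at their own pace and stop on an object; "newtons" is the grip in N (left out, the last holds). Time passes only in rows, so rows that do not move let the fingers close. It gives the time, the measured TCP pose, the force, the opening and the grip force at its end, in the units of the state.
- manip.get_state(): the state, without advancing time (a new reading comes with each control period).
- snapshot(name): name is "scene" or "top" or "wrist"; returns a dict with "frame" (384x512x3 uint8, red, green, blue), "fx", "fy", "cx", "cy" (pixels), "rvec" (rotation vector, rad) and "tvec" (3), from world to camera coordinates, as OpenCV has them. Camera axes: x right, y down, z forward; pixel columns grow to the right and rows downward; lengths in m; the calibration is good to about 2 mm. A picture is of the moment at which its call begins. There is no depth.
- sign_off(): hands the job in; it is judged then, once.
Trained networks look in a picture, given as the dict that the camera call returned (one of the last four; its "shot" number tells which), for a name from the list of things; names that differ only in an ending like _2 or _b are one class to them, and where a whole thing is asked for, a point or a joint stands for the part that bears it (a point fixed in the world has none). Each returns a list of dicts, best first, with "conf" (0 to 1); they miss things now and then, are a little off and sometimes report something else, mostly with a low value. They report only what shows in the picture. A call takes as long as a camera call. They do not tell look-alikes from the thing itself.
- spotter.find_in(picture, label): "at" ([x, y, z] in m, in world coordinates, good to about 4 mm: the middle of the surface that is visible of it).
- spotter.regions_of(picture, label): "region" (384x512 bool, what is visible of it).
- spotter.tip_of(picture, label): "at" ([x, y, z] in m, in world coordinates, good to about 4 mm: a listed point, or the origin of a listed thing).
The state is a dict: "time_s": time; "qpos": joint angles; "joint_velocities": joint speeds; "joint_efforts": joint torques, N m; "tcp_pos": TCP position; "eef_rot": TCP orientation; "force": force on the tool from outside, world axes, zero at the start; "ft_torque": the same for the moment, N m; "finger_gap": opening from 0.0 (shut) to 1.0 (fully open); "gripper_force": force on a finger pad.
Only numpy, scipy, OpenCV 4.12 (cv2) and the standard library are available. Lean on these libraries where they do the work, as an engineer would, in place of code of your own. Each camera call takes 0.05 s, during which the arm holds its last target. There are 200 camera calls.

### The job

Stack the three gold load resistors flat on the sloping cradle for measuring: the longest at the bottom, the medium one on it and the shortest on top, each pushed down squarely against the stop between the side guides, with its terminals upward at the high end so that every pair stays free for the test leads. Then swing the keeper bar over and shut it fully across the finished stack. Leave the two capacitors, the tape and the multimeter where they stand.

Things in the scene. Friction and masses are not known exactly. Their poses are not given: they have to be found in the camera images.
- resistor_long_center (a point): long flat load resistor, gold-anodised plate 160 mm long (own x), 56 wide (y), 16 thick (z), about 0.26 kg, paper label on top; plain end at -x, two brass screw terminals on top at the +x end. Point at the plate's centre, half-way up. Starts flat on the bench, terminals up, +x roughly away from the robot
- resistor_long_terminals (a point): between the long resistor's two terminals, on its top face, 68 mm along x from the centre; the terminals stand 8.5 mm above the top face and end 20 to 4 mm short of the plate's +x end
- resistor_long: the long resistor, same axes; origin at the centre of its underside
- resistor_medium_center (a point): medium flat load resistor, gold-anodised plate 130 mm long (own x), 56 wide (y), 16 thick (z), about 0.21 kg, paper label on top; plain end at -x, two brass screw terminals on top at the +x end. Point at the plate's centre, half-way up. Starts flat on the bench, terminals up, +x roughly away from the robot
- resistor_medium_terminals (a point): between the medium resistor's two terminals, on its top face, 53 mm along x from the centre; the terminals stand 8.5 mm above the top face and end 20 to 4 mm short of the plate's +x end
- resistor_medium: the medium resistor, same axes; origin at the centre of its underside
- resistor_short_center (a point): short flat load resistor, gold-anodised plate 100 mm long (own x), 56 wide (y), 16 thick (z), about 0.16 kg, paper label on top; plain end at -x, two brass screw terminals on top at the +x end. Point at the plate's centre, half-way up. Starts flat on the bench, terminals up, +x roughly away from the robot
- resistor_short_terminals (a point): between the short resistor's two terminals, on its top face, 38 mm along x from the centre; the terminals stand 8.5 mm above the top face and end 20 to 4 mm short of the plate's +x end
- resistor_short: the short resistor, same axes; origin at the centre of its underside
- cradle: blue sheet-metal cradle fixed to the bench, foot 176 x 92 mm; origin at the centre of its foot. Its deck (black rubber liner) falls 25 degrees towards its -x side, where an upright stop plate and two side guides stand; see the next points. Plates do not slide on it or on one another by themselves: they must be pushed down against the stop
- deck_corner (a point): where deck surface and stop face meet, mid-width, 40 mm above the bench. Axes: x up the slope away from the stop, y across (left), z square to the deck. Deck: x 0 to 168 mm, 40 mm wide (90 mm wide below x = 30 mm), so fingers can pass down beside it. Stop: 4 mm thick, 72 mm wide, 52 mm high along z
- deck: the sloping deck, origin and axes as deck_corner. Side guides: x -3 to 23 mm, inner faces at y = -31 and +31 mm (3 mm to spare each side of a plate), up to z = 47 mm, then lips flaring outwards to z = 60 mm and y = 40 mm
- keeper_pivot (a point): on the keeper bar's hinge axis, mid-width: x = 12, y = 0, z = 30 mm in the deck_corner axes, and with the same axes; the hinge axis is its y
- keeper (a joint): keeper bar, a U-shaped bail of 7 mm wire, arms at y = -42 and +42 mm. 0 rad = shut: cross bar over the deck 58 mm from the stop, 1.5 to 3.5 mm above three stacked plates. Grows as it swings up and over the stop to 2.1 = fully open, leaning out beyond the stop. Starts open, clear of the way in. Light friction (1.4 N at the handle) holds it at any angle
- keeper_handle (a point): centre of the black round sleeve on the keeper bar, 13 mm thick, 48 mm long (along deck y), beyond the bar's left arm at y = +74 mm of deck_corner; moves on an arc of radius 52.4 mm about the hinge axis. Shut, it is at x = 58, z = 55 mm of deck_corner
- capacitor_can: bystander: blue round capacitor standing upright, 35 mm diameter, 62 mm high, close beside the long resistor's left (+y) edge, too close for a finger; origin at the centre of its underside
- electrical_tape: bystander: roll of black tape lying flat, 55 mm across, 19 mm high, close beside the medium resistor's left (+y) edge, too close for a finger; origin at the centre of its underside
- motor_capacitor: bystander: pale oval capacitor standing upright, 28 x 46 mm, 91 mm high, close to the cradle's right (-y) side, easily knocked over; origin at the centre of its underside
- multimeter: bystander: yellow hand multimeter lying on its back in front of the cradle, 138 (own x) x 68 x 39 mm; origin at the centre of its underside
There are look-alikes about, which are no part of the job. What is shaped like the resistor_medium but purple is not meant.

How it is judged (in metres and radians):
At the end, for the whole second after the job is handed in: At rest in the cradle, terminals at the high end: long, medium on it, short on top, each flat (0.06 rad, 3 mm in height), square (0.10 rad), within 5 mm of mid-width and its plain end within 4 mm of the stop; keeper bar shut (below 0.12 rad) (x of resistor_long_center in the frame of deck_corner between 0.077 and 0.084 m and y of resistor_long_center in the frame of deck_corner between -0.005 and 0.005 m and z of resistor_long_center in the frame of deck_corner between 0.005 and 0.011 m and x of resistor_long_terminals in the frame of deck_corner above 0.08 m and angle between the z axis of each of resistor_long_center, resistor_medium_center, resistor_short_center and the z axis of deck_corner, either way round below 0.06 rad and angle between the x axis of each of resistor_long_center, resistor_medium_center, resistor_short_center and the x axis of deck_corner, either way round below 0.1 rad and linear speed of each of resistor_long, resistor_medium, resistor_short below 0.02 m/s and x of resistor_medium_center in the frame of deck_corner between 0.062 and 0.069 m and y of resistor_medium_center in the frame of deck_corner between -0.005 and 0.005 m and z of resistor_medium_center in the frame of deck_corner between 0.021 and 0.027 m and x of resistor_medium_terminals in the frame of deck_corner above 0.065 m and x of resistor_short_center in the frame of deck_corner between 0.047 and 0.054 m and y of resistor_short_center in the frame of deck_corner between -0.005 and 0.005 m and z of resistor_short_center in the frame of deck_corner between 0.037 and 0.043 m and x of resistor_short_terminals in the frame of deck_corner above 0.05 m and value of joint keeper below 0.12 rad); the robot touches nothing.
It fails at once if the blue capacitor is pushed over 30 mm or knocked over (distance of capacitor_can from where it was at the start of the episode above 0.03 m or angle between capacitor_can's own z axis and vertical above 0.5 rad).
It fails at once if the tape roll is pushed over 30 mm (distance of electrical_tape from where it was at the start of the episode above 0.03 m).
It fails at once if the pale oval capacitor is pushed over 30 mm or knocked over (distance of motor_capacitor from where it was at the start of the episode above 0.03 m or angle between motor_capacitor's own z axis and vertical above 0.5 rad).
It fails at once if the multimeter is pushed over 30 mm (distance of multimeter from where it was at the start of the episode above 0.03 m).
It also fails if it takes over 72 s, if anything falls off the work surface, if the arm or the gripper's body presses on something with over 40 N, if the wrist force passes 120 N, or if a joint passes its speed limit or range.

## Working session

There is one attempt and no reset: what is moved stays moved. The work goes in short steps, Python scripts to look and compute and a tool call to move; the robot and the scene stay as the last step left them, time stands still between calls to the robot, and variables do not carry over. Pictures are saved under pics/ and viewed, at most 10 in all, crops included, and the job is handed in when it is done.

Besides the shell and the picture viewer there is one more tool, called after ">>>" as name(argument=value, ...) on one line, values as JSON. move_arm: Moves the arm, as the interface text tells. Its arguments: {"type":"object","properties":{"targets":{"type":"array","items":{"type":"number"}},"newtons":{"type":"number"}},"required":["targets"]}

```bash
mkdir -p pics
cat > h.py <<'E'
import numpy as np, cv2
from rig import manip, snapshot, sign_off, spotter
np.set_printoptions(precision=4,suppress=True)
def save(p,n): cv2.imwrite(f'pics/{n}.png',cv2.cvtColor(p['frame'],cv2.COLOR_RGB2BGR))
def cam(p):
    R=cv2.Rodrigues(np.array(p['rvec'],float))[0]; t=np.array(p['tvec'],float).ravel(); return R,t
def proj(p,X):
    R,t=cam(p); c=R@np.array(X)+t; return np.array([p['fx']*c[0]/c[2]+p['cx'],p['fy']*c[1]/c[2]+p['cy']])
def ray(p,u,v):
    R,t=cam(p); return -R.T@t, R.T@np.array([(u-p['cx'])/p['fx'],(v-p['cy'])/p['fy'],1])
def onz(p,u,v,z):
    o,d=ray(p,u,v); return o+d*(z-o[2])/d[2]
E
python3 - <<'E'
from h import *
s=manip.get_state(); print(s['tcp_pos'],s['eef_rot'],s['finger_gap'])
names=['resistor_long_center','resistor_long_terminals','resistor_medium_center','resistor_medium_terminals','resistor_short_center','resistor_short_terminals','deck_corner','keeper_pivot','keeper_handle','cradle','capacitor_can','electrical_tape','motor_capacitor','multimeter']
for c in ['scene','top']:
    p=snapshot(c); save(p,c+'0'); print(c, 'campos',-cam(p)[0].T@cam(p)[1],p['fx'])
    for n in names:
        print(n,[(np.round(d['at'],3).tolist(),round(d['conf'],2)) for d in spotter.tip_of(p,n)[:3]])
E
```

```text
[0.2047 0.4832 0.2382] [[-0.9208  0.3901 -0.0007]
 [ 0.3901  0.9208 -0.001 ]
 [ 0.0003 -0.0012 -1.    ]] 1.0021620934895075
scene campos [-0.3491 -0.6364  1.2428] 479.5599824877547
resistor_long_center [([0.464, 0.093, 0.005], 0.78), ([0.461, 0.095, -0.001], 0.26)]
resistor_long_terminals [([0.514, 0.054, 0.015], 0.56), ([0.559, -0.175, 0.037], 0.45)]
resistor_medium_center [([0.581, 0.618, 0.005], 0.93), ([0.452, 0.284, 0.007], 0.85)]
resistor_medium_terminals [([0.503, 0.28, 0.019], 0.71), ([0.632, 0.635, 0.014], 0.69), ([0.557, -0.173, 0.041], 0.61)]
resistor_short_center [([0.675, 0.087, 0.011], 0.85)]
resistor_short_terminals [([0.7, 0.108, 0.015], 0.89), ([0.451, 0.285, -0.003], 0.6)]
deck_corner [([0.562, -0.176, 0.044], 0.73), ([0.662, -0.282, -0.0], 0.7)]
keeper_pivot [([0.558, -0.173, 0.071], 0.6)]
keeper_handle [([0.504, -0.105, 0.091], 0.59), ([0.674, 0.085, 0.01], 0.18)]
cradle [([0.643, -0.168, 0.004], 0.89)]
capacitor_can [([0.452, 0.284, 0.004], 0.53), ([0.462, 0.158, -0.002], 0.44)]
electrical_tape [([0.424, 0.344, -0.005], 0.49)]
motor_capacitor [([0.661, -0.283, -0
[... 346 characters left out ...]
82, 0.008], 0.85)]
resistor_medium_terminals [([0.633, 0.632, 0.016], 0.9), ([0.503, 0.287, 0.014], 0.7)]
resistor_short_center [([0.675, 0.084, 0.013], 0.68), ([0.505, 0.283, 0.014], 0.59), ([0.461, 0.163, 0.002], 0.35)]
resistor_short_terminals [([0.559, -0.171, 0.044], 0.22)]
deck_corner [([0.559, -0.176, 0.039], 0.93)]
keeper_pivot [([0.556, -0.17, 0.073], 0.58)]
keeper_handle [([0.461, 0.092, 0.005], 0.55), ([0.509, -0.103, 0.092], 0.46)]
cradle [([0.646, -0.168, 0.004], 0.97)]
capacitor_can [([0.46, 0.16, -0.0], 0.64)]
electrical_tape [([0.428, 0.345, -0.002], 0.6)]
motor_capacitor [([0.424, 0.346, -0.0], 0.7), ([0.664, -0.281, -0.001], 0.52)]
multimeter [([0.398, -0.182, -0.0], 0.63)]
```

View pics/scene0.png

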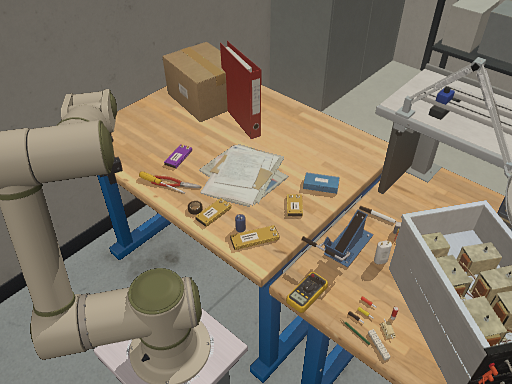

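View pics/top0.png

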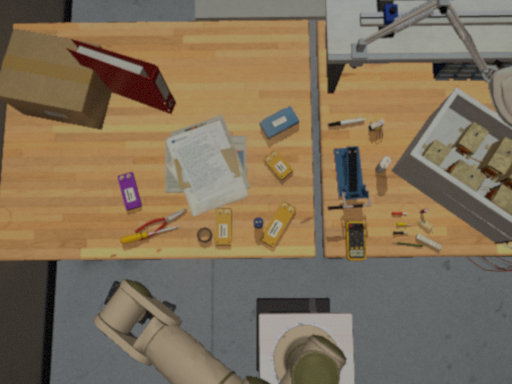

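The scene shows the gold resistors on the bench: long near top-view (280,225), medium (223,227), short (278,166). The purple look-alike is at (130,190), the cradle at (350,175), the open keeper's handle near (335,207), the meter at (356,240) and the oval capacitor at (384,165). The network positions agree with the picture.

```bash
cat >> h.py <<'E'
from scipy.spatial.transform import Rotation as Ro
def plate(p,label,near,L,W=.056,z=.016):
    """rect of mask top outline on plane z -> centre,yaw(long axis),dims"""
    for d in spotter.regions_of(p,label):
        m=d['region'].astype(np.uint8); ys,xs=np.nonzero(m)
        if len(xs)<40: continue
        cs,_=cv2.findContours(m,cv2.RETR_EXTERNAL,cv2.CHAIN_APPROX_NONE); c=max(cs,key=cv2.contourArea)[:,0]
        P=np.array([onz(p,u,v,z)[:2] for u,v in c])
        (cx,cy),(w,h),a=cv2.minAreaRect((P*1000).astype(np.float32))
        if w<h: a+=90; w,h=h,w
        a=(a+90)%180-90
        if np.hypot(cx/1e3-near[0],cy/1e3-near[1])<.04: print(label,'mask c',round(cx,1),round(cy,1),'yaw',round(a,1),'dims',round(w,1),round(h,1),'conf',round(d['conf'],2))
def goto(pos,R,n,pos0=None,R0=None):
    s=manip.get_state()
    if R0 is None: R0=np.array(s['eef_rot'])
    if pos0 is None: pos0=np.array(s['tcp_pos'])
    U,_,V=np.linalg.svd(R0); R0=U@V
    w=Ro.from_matrix(R0.T@R).as_rotvec()/n; E=Ro.from_rotvec(w).as_matrix()
    S=np.zeros((3,3)); M=R0.copy()
    for k in range(n): S+=M; M=M@E
    d=np.linalg.solve(S,np.array(pos)-pos0)
    print(n,'rows of', np.round(d*1000,1).tolist(),np.round(np.degrees(w),2).tolist())
def down(yaw):  # tool x = -plate x
    y=np.radians(yaw); c,s=np.cos(y),np.sin(y)
    return np.array([[-c,-s,0],[-s,c,0],[0,0,-1]]).astype(float)
E
python3 - <<'E'
from h import *
s=manip.get_state(); p=snapshot('wrist'); R,t=cam(p); Rt=np.array(s['eef_rot']).T
print('cam in tool', Rt@(-R.T@t-s['tcp_pos']), 'axes\n',Rt@R.T, p['fx'])
for c in ['top','scene']:
    p=snapshot(c)
    plate(p,'resistor_long',(.461,.092),.16); plate(p,'resistor_medium',(.453,.283),.13); plate(p,'resistor_short',(.675,.085),.10)
    plate(p,'cradle',(.645,-.168),.176,z=.05)
print('hover long'); goto([.477,.080,.20],down(-36),12)
E
```

```text
cam in tool [ 0.0781 -0.0016 -0.1454] axes
 [[-0.001  -0.9533 -0.302 ]
 [ 1.     -0.001  -0.0002]
 [-0.0001 -0.302   0.9533]] 346.1594493408744
resistor_long mask c 459.4 88.3 yaw -31.0 dims 158.4 55.1 conf 0.82
resistor_medium mask c 455.5 281.8 yaw -0.6 dims 130.2 60.2 conf 0.67
resistor_short mask c 671.5 83.7 yaw 41.6 dims 100.1 54.8 conf 0.72
cradle mask c 616.9 -165.4 yaw 8.5 dims 220.7 103.3 conf 0.62
resistor_long mask c 456.3 87.0 yaw -31.3 dims 162.2 68.8 conf 0.59
resistor_medium mask c 448.3 278.1 yaw -0.9 dims 136.6 67.2 conf 0.78
resistor_short mask c 668.8 81.3 yaw 38.7 dims 110.5 55.2 conf 0.78
cradle mask c 646.6 -144.2 yaw -1.2 dims 241.3 175.9 conf 0.91
hover long
12 rows of [-36.2, -18.5, 3.2] [-0.0, 0.0, 1.09]
```

>>> move_arm(targets=[-40,-20,3,0,0,0.8,88,-40,-20,3,0,0,0.8,88,-40,-20,3,0,0,0.8,88,-40,-20,3,0,0,0.8,88,-40,-20,3,0,0,0.8,88,-40,-20,3,0,0,0.8,88,-40,-20,3,0,0,0.8,88,-40,-20,3,0,0,0.8,88,-40,-20,3,0,0,0.8,88,-40,-20,3,0,0,0.8,88,-20,-20,3,0,0,0,88,0,0,0,0,0,0,88], newtons=40)

```text
time_s: 3.55
tcp_pos: [0.4801, 0.0973, 0.2055]
eef_rot: [[-0.856, 0.517, -0.001], [0.517, 0.856, 0.0], [0.0, -0.0, -1.0]]
force: [0.3, 1.1, 0.8]
finger_gap: 1.002
gripper_force: 0.0
```

```bash
cat > lk.py <<'E'
import sys
from h import *
def look(name,label,near,L,n=None):
    p=snapshot('wrist'); s=manip.get_state(); print('t',s['time_s'],s['tcp_pos'])
    if n: save(p,n)
    plate(p,label,near,L)
    for e in ['_center','_terminals']:
        print(e,[(np.round(d['at'],4).tolist(),round(d['conf'],2)) for d in spotter.tip_of(p,label+e)[:2]])
    return p
E
python3 - <<'E'
from lk import *
look('a','resistor_long',(.459,.09),.16,'w1')
E
```

```text
t 3.6 [0.4798 0.0984 0.2057]
resistor_long mask c 458.5 89.4 yaw -31.5 dims 159.2 55.7 conf 0.83
_center [([0.458, 0.0927, 0.0074], 0.76)]
_terminals [([0.5191, 0.0565, 0.0207], 0.93)]
```

View pics/w1.png

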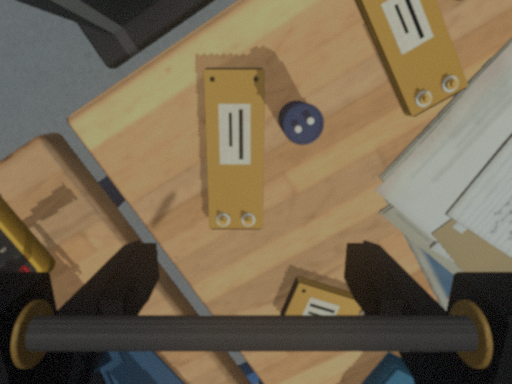

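The wrist view shows the long plate spanning (205–265, 68–228), with its terminals at (222,219) and (248,219). The can stands at (301,122), beside the plain half. The mask gives 159×56 mm, which matches the stated size, so I'll grasp 22 mm towards the terminals.

Run:
```python
from h import *
goto([.4773,.0779,.06],down(-31.5),5)
```

```text
5 rows of [-1.8, -3.9, 29.2] [0.0, 0.0, 0.12]
```

>>> move_arm(targets=[-1.8,-3.9,29.2,0,0,0.12,88,-1.8,-3.9,29.2,0,0,0.12,88,-1.8,-3.9,29.2,0,0,0.12,88,-1.8,-3.9,29.2,0,0,0.12,88,-1.8,-3.9,29.2,0,0,0.12,88,0,0,20,0,0,0,88,0,0,20,0,0,0,88,0,0,12,0,0,0,88,0,0,4.5,0,0,0,88,0,0,0,0,0,0,88])

```text
time_s: 5.0
tcp_pos: [0.4776, 0.0773, 0.0035]
eef_rot: [[-0.852, 0.523, 0.0], [0.523, 0.852, -0.0], [-0.0, 0.0, -1.0]]
force: [0.0, 0.8, -0.1]
finger_gap: 0.996
gripper_force: 0.0
```

>>> move_arm(targets=[0,0,0,0,0,0,45,0,0,0,0,0,0,45,0,0,0,0,0,0,45,0,0,0,0,0,0,45,0,0,0,0,0,0,45,0,0,-10,0,0,0,45,0,0,-30,0,0,0,45,0,0,-40,0,0,0,45,0,0,-40,0,0,0,45,0,0,-40,0,0,0,45,0,0,-40,0,0,0,45], newtons=40)

```text
time_s: 6.38
tcp_pos: [0.4768, 0.0771, 0.2048]
eef_rot: [[-0.852, 0.523, -0.001], [0.523, 0.852, -0.0], [0.0, -0.0, -1.0]]
force: [0.9, -0.7, -3.4]
finger_gap: 0.633
gripper_force: 40.0
```

Run:
```python
from h import *
print('to view cradle'); goto([.60,-.12,.30],down(3),10)
```

```text
to view cradle
10 rows of [-17.5, -15.8, -9.5] [-0.0, -0.0, -3.46]
```

Run:
```python
from h import *
goto([.57,-.03,.30],down(5),8)
```

```text
8 rows of [-15.1, -9.9, -11.9] [-0.0, -0.0, -4.57]
```

>>> move_arm(targets=[-15.1,-9.9,-11.9,0,0,-4.57,45,-15.1,-9.9,-11.9,0,0,-4.57,45,-15.1,-9.9,-11.9,0,0,-4.57,45,-15.1,-9.9,-11.9,0,0,-4.57,45,-15.1,-9.9,-11.9,0,0,-4.57,45,-15.1,-9.9,-11.9,0,0,-4.57,45,-15.1,-9.9,-11.9,0,0,-4.57,45,-15.1,-9.9,-11.9,0,0,-4.57,45,0,0,0,0,0,0,45])

```text
time_s: 7.5
tcp_pos: [0.5711, -0.0302, 0.2986]
eef_rot: [[-0.996, -0.086, 0.0], [-0.086, 0.996, -0.0], [-0.0, -0.0, -1.0]]
force: [-0.5, 0.9, -3.2]
finger_gap: 0.628
gripper_force: 40.0
```

Run:
```python
from h import *
p=snapshot('wrist'); save(p,'w2'); s=manip.get_state(); print(s['time_s'],s['tcp_pos'])
np.savez('w2.npz',**{k:p[k] for k in ['fx','fy','cx','cy','rvec','tvec','frame']})
for n in ['deck_corner','keeper_pivot','keeper_handle','cradle','motor_capacitor']:
    print(n,[(np.round(d['at'],4).tolist(),round(d['conf'],2),proj(p,d['at']).round()) for d in spotter.tip_of(p,n)[:2]])
```

```text
7.55 [ 0.5705 -0.0297  0.2981]
deck_corner [([0.5582, -0.1729, 0.0422], 0.82, array([130., 135.]))]
keeper_pivot [([0.5584, -0.1764, 0.0761], 0.62, array([116., 139.])), ([0.6169, -0.024, 0.3151], 0.61, array([259., 368.]))]
keeper_handle [([0.5011, -0.1062, 0.094], 0.79, array([181.,  88.]))]
cradle [([0.6476, -0.1669, -0.0051], 0.94, array([148., 196.])), ([0.4626, 0.1567, -0.0003], 0.57, array([414.,  74.]))]
motor_capacitor [([0.6621, -0.2814, 0.001], 0.81, array([ 61., 201.])), ([0.462, 0.1582, 0.0007], 0.42, array([416.,  73.]))]
```

View pics/w2.png

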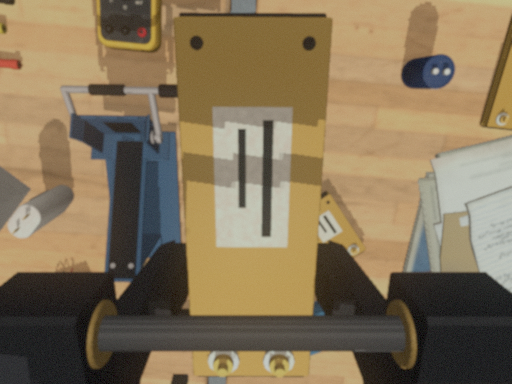

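Run:
```python
import cv2
i=cv2.imread('pics/w2.png')[75:290,55:190]
cv2.imwrite('pics/w2c.png',cv2.resize(i[:, :],None,fx=2.75,fy=2.75,interpolation=cv2.INTER_CUBIC))
```

```text
(no output)
```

View pics/w2c.png

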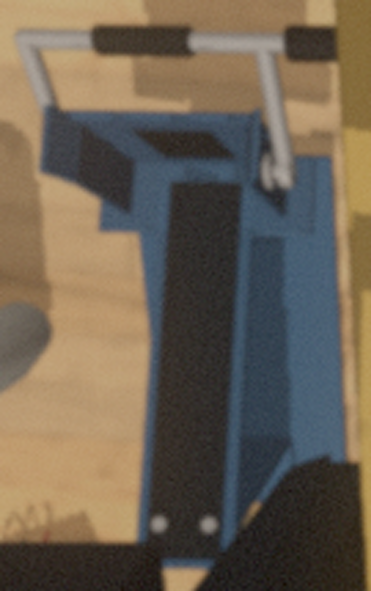

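```bash
cat >> h.py <<'E'
def deckR(yaw):
    a=np.radians(25); return Ro.from_euler('z',yaw,degrees=True).as_matrix()@np.array([[np.cos(a),0,-np.sin(a)],[0,1,0],[np.sin(a),0,np.cos(a)]])
def dk(D,yaw,x): return np.array(D)+deckR(yaw)@(np.array(x)/1000)
E
python3 - <<'E'
from h import *
p=dict(np.load('w2.npz'))
def crop(X): return (proj(p,X)-[55,75])*2.75
D=[.559,-.1745,.040]
for yaw in (4,6):
  for x in [(0,0,0),(168,0,0),(168,20,0),(168,-20,0),(0,20,0),(30,20,0),(30,-20,0),(0,36,52),(0,-36,52),(-33,74,57),(-33,0,57)]:
    print(yaw,x,crop(dk(D,yaw,x)).round())
# what liner centreline pixels mean
for c,h in (((206,183),.0415),((186,533),.108),((186,565),.111)):
    u,v=np.array(c)/2.75+[55,75]; print(c,onz(p,u,v,h))
E
```

```text
4 (0, 0, 0) [205. 165.]
4 (168, 0, 0) [180. 573.]
4 (168, 20, 0) [230. 573.]
4 (168, -20, 0) [130. 572.]
4 (0, 20, 0) [253. 165.]
4 (30, 20, 0) [249. 235.]
4 (30, -20, 0) [153. 234.]
4 (0, 36, 52) [255. 123.]
4 (0, -36, 52) [ 59. 121.]
4 (-33, 74, 57) [359.  34.]
4 (-33, 0, 57) [157.  31.]
6 (0, 0, 0) [205. 165.]
6 (168, 0, 0) [194. 573.]
6 (168, 20, 0) [244. 572.]
6 (168, -20, 0) [144. 573.]
6 (0, 20, 0) [252. 164.]
6 (30, 20, 0) [251. 233.]
6 (30, -20, 0) [155. 235.]
6 (0, 36, 52) [252. 120.]
6 (0, -36, 52) [ 57. 124.]
6 (-33, 74, 57) [353.  26.]
6 (-33, 0, 57) [152.  31.]
(206, 183) [ 0.5665 -0.1738  0.0415]
(186, 533) [ 0.6946 -0.1622  0.108 ]
(186, 565) [ 0.7072 -0.1615  0.111 ]
```

The crop shows the liner's centreline from crop (206,183) to (186,533) and the deck end near row 565. That puts deck_corner at about (0.557, -0.175, 0.040) with a yaw of 5.1°, which agrees with the networks.

```bash
cat > d.py <<'E'
from h import *
D=[.557,-.175,.040]; Y=5.1
DR=deckR(Y); TR=np.column_stack([-DR[:,0],DR[:,1],-DR[:,2]])
def dgo(x,n,**k): goto(dk(D,Y,x),TR,n,**k)
def where():
    s=manip.get_state(); print('t',s['time_s'],'deck mm',(DR.T@(np.array(s['tcp_pos'])-D)*1e3).round(1),'F deck',(DR.T@np.array(s['force'])).round(1),'gap',round(s['finger_gap']*88.1,1),'roterr',np.degrees(Ro.from_matrix(TR.T@np.array(s['eef_rot'])).as_rotvec()).round(2))
E
python3 -c "
from d import *
where(); dgo((106,0,80),9)"
```

```text
t 7.8 deck mm [133.  143.9 222.9] F deck [-1.7  0.8 -2.2] gap 55.8 roterr [ 0.01 25.04  0.12]
9 rows of [-0.9, -16.0, 16.3] [-0.0, -2.78, -0.01]
```

>>> move_arm(targets=[-0.9,-16,16.3,0,-2.78,0,45,-0.9,-16,16.3,0,-2.78,0,45,-0.9,-16,16.3,0,-2.78,0,45,-0.9,-16,16.3,0,-2.78,0,45,-0.9,-16,16.3,0,-2.78,0,45,-0.9,-16,16.3,0,-2.78,0,45,-0.9,-16,16.3,0,-2.78,0,45,-0.9,-16,16.3,0,-2.78,0,45,-0.9,-16,16.3,0,-2.78,0,45,0,0,15,0,0,0,45,0,0,15,0,0,0,45,0,0,15,0,0,0,45,0,0,0,0,0,0,45])

```text
time_s: 9.43
tcp_pos: [0.6383, -0.1675, 0.1151]
eef_rot: [[-0.903, -0.088, 0.42], [-0.079, 0.996, 0.038], [-0.421, 0.001, -0.907]]
force: [-1.2, -0.3, -1.8]
finger_gap: 0.628
gripper_force: 40.0
```

Run:
```python
from d import *
where()
p=snapshot('wrist'); save(p,'w3')
print([(np.round(d['at'],4).tolist(),round(d['conf'],2)) for d in spotter.tip_of(p,'deck_corner')[:2]])
```

```text
t 9.425 deck mm [105.7   0.2  33.6] F deck [-1.9 -0.2 -1.2] gap 55.4 roterr [-0.04  0.08  0.07]
[]
```

View pics/w3.png

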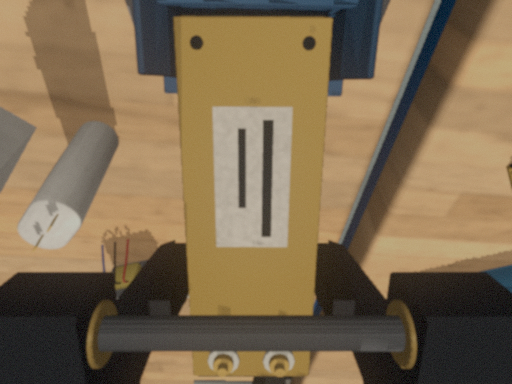

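The plate sits between the guide lips, which span columns 137–378, and is about 1 mm too far right (-y). I'll shift it left 1 mm and lower it.

>>> move_arm(targets=[0,1,12,0,0,0,45,0,0,10,0,0,0,45,0,0,3,0,0,0,45,0,0,2,0,0,0,45,0,0,1.5,0,0,0,45,0,0,0,0,0,0,45])

```text
time_s: 10.28
tcp_pos: [0.6502, -0.1664, 0.0906]
eef_rot: [[-0.903, -0.087, 0.421], [-0.079, 0.996, 0.037], [-0.423, -0.0, -0.906]]
force: [-1.0, -0.4, -2.7]
finger_gap: 0.632
gripper_force: 40.0
```

```bash
python3 -c "
from d import *
where()"
```

```text
t 10.275 deck mm [106.2   0.2   6.3] F deck [-2.1 -0.3 -2. ] gap 55.7 roterr [ 0.05 -0.03  0.09]
```

>>> move_arm(targets=[0,0,1,0,0,0,45,0,0,1,0,0,0,45,0,0,1,0,0,0,45,0,0,0,0,0,0,45])

```text
time_s: 10.78
tcp_pos: [0.6514, -0.1663, 0.0877]
eef_rot: [[-0.903, -0.087, 0.421], [-0.079, 0.996, 0.037], [-0.423, 0.0, -0.906]]
force: [0.1, -0.1, -2.2]
finger_gap: 0.63
gripper_force: 40.0
```

```bash
python3 -c "
from d import *
where()"
```

```text
t 10.775 deck mm [106.1   0.3   3.2] F deck [-0.8 -0.1 -2. ] gap 55.5 roterr [ 0.04 -0.01  0.1 ]
```

>>> move_arm(targets=[0,0,1,0,0,0,45,0,0,1,0,0,0,45,0,0,0,0,0,0,45])

```text
time_s: 11.15
tcp_pos: [0.6518, -0.1663, 0.0874]
eef_rot: [[-0.903, -0.088, 0.421], [-0.08, 0.996, 0.037], [-0.423, -0.0, -0.906]]
force: [-16.0, 2.4, 13.7]
finger_gap: 0.628
gripper_force: 40.0
```

```bash
python3 -c "
from d import *
where()"
```

```text
t 11.15 deck mm [106.3   0.2   2.7] F deck [-8.5  3.8 19.1] gap 55.4 roterr [ 0.03 -0.    0.06]
```

>>> move_arm(targets=[0,0,-1,0,0,0,45,1,0,0,0,0,0,45,1,0,0,0,0,0,45,1,0,0,0,0,0,45,0,0,0,0,0,0,45])

```text
time_s: 11.78
tcp_pos: [0.6502, -0.167, 0.0867]
eef_rot: [[-0.901, -0.086, 0.424], [-0.078, 0.996, 0.035], [-0.426, -0.001, -0.905]]
force: [5.2, 0.3, 4.5]
finger_gap: 0.632
gripper_force: 40.0
```

```bash
python3 -c "
from d import *
where()"
```

```text
t 11.775 deck mm [104.6  -0.3   2.8] F deck [ 6.7 -0.2  1.8] gap 55.6 roterr [ 0.15 -0.2   0.12]
```

>>> move_arm(targets=[1,0,0,0,0,0,45,1,0,0,0,0,0,45,0,0,0,0,0,0,45])

```text
time_s: 12.15
tcp_pos: [0.6499, -0.1674, 0.0872]
eef_rot: [[-0.9, -0.084, 0.428], [-0.077, 0.996, 0.034], [-0.43, -0.002, -0.903]]
force: [13.6, 1.7, 4.1]
finger_gap: 0.632
gripper_force: 40.0
```

```bash
python3 -c "
from d import *
where()"
```

```text
t 12.15 deck mm [104.5  -0.7   3.4] F deck [14.2  0.5 -2. ] gap 55.6 roterr [ 0.24 -0.44  0.17]
```

>>> move_arm(targets=[-1,0,0,0,0,0,70,0,0,0,0,0,0,70,0,0,0,0,0,0,70,0,0,-10,0,0,0,70,0,0,-30,0,0,0,70,0,0,-40,0,0,0,70,0,0,-40,0,0,0,70,0,0,-40,0,0,0,88,0,0,0,0,0,0,88])

```text
time_s: 13.28
tcp_pos: [0.5808, -0.1731, 0.2337]
eef_rot: [[-0.901, -0.086, 0.426], [-0.08, 0.996, 0.034], [-0.427, -0.004, -0.904]]
force: [0.7, -0.2, -1.0]
finger_gap: 0.986
gripper_force: 0.0
```

```bash
sed -i 's/^D=.*/D=[.5593,-.1748,.0405]; Y=5.1/' d.py
cat >> d.py <<'E'
def chk(p,names,nm=None):
    for n in names:
        for d in spotter.tip_of(p,n)[:2]:
            print(n,round(d['conf'],2),'deck',(DR.T@(np.array(d['at'])-D)*1e3).round(1))
E
python3 - <<'E'
from d import *
where()
p=snapshot('wrist'); save(p,'w4')
chk(p,['resistor_long_center','resistor_long_terminals','deck_corner','keeper_handle'])
print('to medium'); goto([.475,.282,.20],down(-0.7),14)
E
```

```text
t 13.275 deck mm [101.2  -0.2 165.9] F deck [ 0.2 -0.3 -1.2] gap 86.9 roterr [ 0.25 -0.27  0.04]
resistor_long_center 0.67 deck [82.8  2.9  7.4]
resistor_long_terminals 0.58 deck [149.6  -0.7  16.7]
deck_corner 0.56 deck [-2.1  1.8  2.9]
deck_corner 0.52 deck [147.9   2.5  17.3]
keeper_handle 0.9 deck [-23.5  74.1  69.2]
to medium
14 rows of [6.6, 32.7, 0.7] [0.09, 1.78, 0.4]
```

View pics/w4.png

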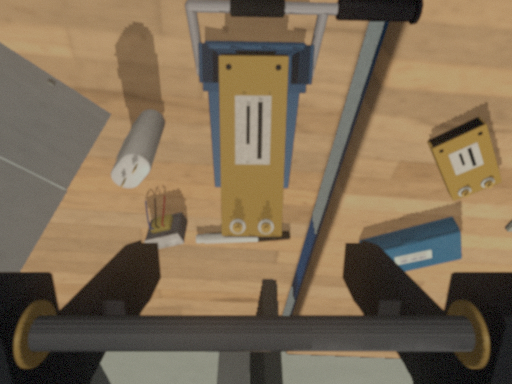

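The long plate lies flat in the cradle at (218–290, 55–237) against the stop and mid-width, terminals at the high end. The short one shows at (465,158). Next is the medium.

>>> move_arm(targets=[6.6,32.7,0.7,0.09,1.78,0.4,88,6.6,32.7,0.7,0.09,1.78,0.4,88,6.6,32.7,0.7,0.09,1.78,0.4,88,6.6,32.7,0.7,0.09,1.78,0.4,88,6.6,32.7,0.7,0.09,1.78,0.4,88,6.6,32.7,0.7,0.09,1.78,0.4,88,6.6,32.7,0.7,0.09,1.78,0.4,88,6.6,32.7,0.7,0.09,1.78,0.4,88,6.6,32.7,0.7,0.09,1.78,0.4,88,6.6,32.7,0.7,0.09,1.78,0.4,88,6.6,32.7,0.7,0.09,1.78,0.4,88,6.6,32.7,0.7,0.09,1.78,0.4,88,6.6,32.7,0.7,0.09,1.78,0.4,88,6.6,32.7,0.7,0.09,1.78,0.4,88,0,0,0,0,0,0,88])

```text
time_s: 15.4
tcp_pos: [0.4747, 0.2829, 0.1998]
eef_rot: [[-1.0, 0.009, -0.0], [0.009, 1.0, -0.001], [0.0, -0.001, -1.0]]
force: [0.4, -0.3, -0.3]
finger_gap: 0.999
gripper_force: 0.0
```

Run:
```python
from lk import *
p=look('a','resistor_medium',(.455,.282),.13)
print([(np.round(d['at'],3).tolist(),round(d['conf'],2)) for d in spotter.tip_of(p,'electrical_tape')[:2]])
```

```text
t 15.45 [0.475  0.2818 0.2   ]
resistor_medium mask c 451.9 281.1 yaw -1.5 dims 129.9 56.5 conf 0.72
_center [([0.4527, 0.2857, 0.0121], 0.89)]
_terminals [([0.5039, 0.2825, 0.0199], 0.87)]
[([0.424, 0.345, 0.003], 0.76), ([0.461, 0.159, -0.001], 0.75)]
```

Run:
```python
from h import *
goto([.474,.281,.003],down(-1.5),7)
```

```text
7 rows of [0.2, 0.1, 28.3] [-0.0, 0.01, 0.11]
```

>>> move_arm(targets=[0,0,30,0,0,0.2,88,0,0,40,0,0,0.2,88,0,0,40,0,0,0.2,88,0,0,40,0,0,0.1,88,0,0,30,0,0,0,88,0,0,12,0,0,0,88,0,0,5,0,0,0,88,0,0,0,0,0,0,45,0,0,0,0,0,0,45,0,0,0,0,0,0,45,0,0,0,0,0,0,45,0,0,0,0,0,0,45])

```text
time_s: 17.15
tcp_pos: [0.4758, 0.2815, 0.0045]
eef_rot: [[-1.0, 0.024, 0.002], [0.024, 1.0, 0.0], [-0.002, 0.0, -1.0]]
force: [-2.0, -0.1, 6.1]
finger_gap: 0.629
gripper_force: 40.0
```

>>> move_arm(targets=[0,0,-10,0,0,0,45,0,0,-30,0,0,0,45,0,0,-45,0,0,0,45,0,0,-50,0,0,0,45,0,0,-50,0,0,0,45,0,0,-35,0,0,0,45])

```text
time_s: 17.9
tcp_pos: [0.4751, 0.2814, 0.2266]
eef_rot: [[-1.0, 0.024, 0.003], [0.024, 1.0, 0.0], [-0.003, 0.0, -1.0]]
force: [1.0, -0.8, -2.8]
finger_gap: 0.633
gripper_force: 40.0
```

Run:
```python
from d import *
where()
dgo((92,0.5,110),15)
```

```text
t 17.9 deck mm [ 39.4 461.8 186.9] F deck [-0.3 -0.9 -2.9] gap 55.7 roterr [ 1.41 24.8   6.39]
15 rows of [-6.5, -30.4, 4.5] [-0.09, -1.65, -0.43]
```

>>> move_arm(targets=[-6.5,-30.4,4.5,-0.09,-1.65,-0.43,45,-6.5,-30.4,4.5,-0.09,-1.65,-0.43,45,-6.5,-30.4,4.5,-0.09,-1.65,-0.43,45,-6.5,-30.4,4.5,-0.09,-1.65,-0.43,45,-6.5,-30.4,4.5,-0.09,-1.65,-0.43,45,-6.5,-30.4,4.5,-0.09,-1.65,-0.43,45,-6.5,-30.4,4.5,-0.09,-1.65,-0.43,45,-6.5,-30.4,4.5,-0.09,-1.65,-0.43,45,-6.5,-30.4,4.5,-0.09,-1.65,-0.43,45,-6.5,-30.4,4.5,-0.09,-1.65,-0.43,45,-6.5,-30.4,4.5,-0.09,-1.65,-0.43,45,-6.5,-30.4,4.5,-0.09,-1.65,-0.43,45,-6.5,-30.4,4.5,-0.09,-1.65,-0.43,45,-6.5,-30.4,4.5,-0.09,-1.65,-0.43,45,-6.5,-30.4,4.5,-0.09,-1.65,-0.43,45,0,0,0,0,0,0,45,0,0,0,0,0,0,45])

```text
time_s: 20.02
tcp_pos: [0.5961, -0.17, 0.1763]
eef_rot: [[-0.904, -0.09, 0.418], [-0.082, 0.996, 0.037], [-0.419, -0.001, -0.908]]
force: [0.4, 0.4, -2.0]
finger_gap: 0.632
gripper_force: 40.0
```

Run:
```python
from d import *
where()
dgo((92,0.5,30),5)
```

```text
t 20.025 deck mm [ 91.    1.5 107.4] F deck [-0.5  0.4 -2. ] gap 55.6 roterr [ 0.01  0.21 -0.07]
5 rows of [-0.2, -0.2, 15.5] [-0.0, -0.04, 0.01]
```

>>> move_arm(targets=[0,-0.2,20,0,0,0,45,0,-0.2,20,0,0,0,45,0,-0.2,20,0,0,0,45,0,0,12,0,0,0,45,0,0,6,0,0,0,45,0,0,2,0,0,0,45,0,0,2,0,0,0,45,0,0,0,0,0,0,45])

```text
time_s: 21.02
tcp_pos: [0.631, -0.1684, 0.1023]
eef_rot: [[-0.904, -0.089, 0.419], [-0.082, 0.996, 0.036], [-0.421, -0.002, -0.907]]
force: [-0.2, 0.6, -2.2]
finger_gap: 0.634
gripper_force: 40.0
```

Run:
```python
from d import *
where()
```

```text
t 21.025 deck mm [91.4  0.  25.6] F deck [-1.   0.6 -2. ] gap 55.9 roterr [ 0.07  0.13 -0.07]
```

>>> move_arm(targets=[0,0.3,2,0,0,0,45,0,0,1.5,0,0,0,45,0,0,1.5,0,0,0,45,0,0,1,0,0,0,45,0,0,0,0,0,0,45])

```text
time_s: 21.65
tcp_pos: [0.6331, -0.1679, 0.0975]
eef_rot: [[-0.904, -0.09, 0.418], [-0.082, 0.996, 0.036], [-0.42, -0.002, -0.907]]
force: [-11.5, 1.6, 8.3]
finger_gap: 0.627
gripper_force: 40.0
```

Run:
```python
from d import *
where()
```

```text
t 21.65 deck mm [91.2  0.3 20.4] F deck [-6.7  2.6 12.3] gap 55.3 roterr [ 0.06  0.16 -0.1 ]
```

>>> move_arm(targets=[0,0,-0.7,0,0,0,45,1,0,0,0,0,0,45,1,0,0,0,0,0,45,1,0,0,0,0,0,45,1,0,0,0,0,0,45,0,0,0,0,0,0,45])

```text
time_s: 22.4
tcp_pos: [0.6303, -0.1685, 0.0962]
eef_rot: [[-0.903, -0.089, 0.421], [-0.081, 0.996, 0.035], [-0.422, -0.002, -0.906]]
force: [5.0, -0.4, 1.7]
finger_gap: 0.628
gripper_force: 40.0
```

Run:
```python
from d import *
where()
```

```text
t 22.4 deck mm [88.1 -0.  20.4] F deck [ 5.2 -0.8 -0.6] gap 55.3 roterr [ 0.14  0.02 -0.04]
```

>>> move_arm(targets=[1,0,0,0,0,0,45,1,0,0,0,0,0,45,0,0,0,0,0,0,45])

```text
time_s: 22.78
tcp_pos: [0.6299, -0.1689, 0.0967]
eef_rot: [[-0.901, -0.087, 0.425], [-0.08, 0.996, 0.034], [-0.426, -0.003, -0.905]]
force: [12.7, 1.0, 3.8]
finger_gap: 0.635
gripper_force: 40.0
```

Run:
```python
from d import *
where()
```

```text
t 22.775 deck mm [88.  -0.4 21. ] F deck [13.1 -0.1 -1.9] gap 55.9 roterr [ 0.22 -0.21  0.01]
```

>>> move_arm(targets=[-1,0,0,0,0,0,70,0,0,0,0,0,0,70,0,0,0,0,0,0,70,0,0,-10,0,0,0,70,0,0,-30,0,0,0,70,0,0,-40,0,0,0,70,0,0,-40,0,0,0,88,0,0,-30,0,0,0,88,0,0,0,0,0,0,88])

```text
time_s: 23.9
tcp_pos: [0.5658, -0.1742, 0.2337]
eef_rot: [[-0.902, -0.089, 0.422], [-0.082, 0.996, 0.034], [-0.423, -0.004, -0.906]]
force: [1.1, 0.3, -0.1]
finger_gap: 1.0
gripper_force: 0.0
```

Run:
```python
from d import *
where()
p=snapshot('wrist'); save(p,'w5')
chk(p,['resistor_long_center','resistor_medium_center','resistor_medium_terminals','keeper_handle'])
plate(p,'resistor_short',(.672,.084),.10)
print('to short'); goto([.672,.084,.20],down(41),14)
```

```text
t 23.9 deck mm [ 87.6   0.1 172.3] F deck [ 0.9  0.2 -0.5] gap 88.1 roterr [ 0.23 -0.04 -0.1 ]
resistor_medium_center 0.87 deck [71.   0.8 22.7]
resistor_medium_center 0.23 deck [107.  252.9 -94.1]
resistor_medium_terminals 0.82 deck [116.9   2.9  31.5]
keeper_handle 0.66 deck [-22.4  74.5  72.5]
keeper_handle 0.31 deck [137.5 267.9 -89.8]
resistor_short mask c 667.5 78.1 yaw 40.6 dims 115.3 58.5 conf 0.83
to short
14 rows of [-13.4, 14.6, 5.0] [-0.55, 1.71, -2.52]
```

View pics/w5.png

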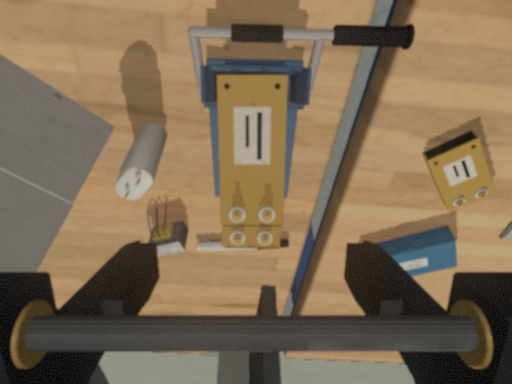

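The medium sits on the long plate at (217–288, 75–225), square and with both terminal pairs free. The short is visible at (460,170).

>>> move_arm(targets=[-13.4,14.6,5,-0.55,1.71,-2.52,88,-13.4,14.6,5,-0.55,1.71,-2.52,88,-13.4,14.6,5,-0.55,1.71,-2.52,88,-13.4,14.6,5,-0.55,1.71,-2.52,88,-13.4,14.6,5,-0.55,1.71,-2.52,88,-13.4,14.6,5,-0.55,1.71,-2.52,88,-13.4,14.6,5,-0.55,1.71,-2.52,88,-13.4,14.6,5,-0.55,1.71,-2.52,88,-13.4,14.6,5,-0.55,1.71,-2.52,88,-13.4,14.6,5,-0.55,1.71,-2.52,88,-13.4,14.6,5,-0.55,1.71,-2.52,88,-13.4,14.6,5,-0.55,1.71,-2.52,88,-13.4,14.6,5,-0.55,1.71,-2.52,88,-13.4,14.6,5,-0.55,1.71,-2.52,88,0,0,0,0,0,0,88])

```text
time_s: 26.08
tcp_pos: [0.6718, 0.0851, 0.1999]
eef_rot: [[-0.754, -0.657, 0.0], [-0.657, 0.754, -0.002], [0.001, -0.001, -1.0]]
force: [-1.1, -0.8, -1.0]
finger_gap: 0.997
gripper_force: 0.0
```

Run:
```python
from lk import *
p=look('a','resistor_short',(.672,.084),.10)
print(np.array(manip.get_state()['eef_rot']))
```

```text
t 26.125 [0.6719 0.0841 0.2005]
resistor_short mask c 671.6 82.9 yaw 39.9 dims 100.5 56.6 conf 0.8
_center [([0.6687, 0.0869, 0.0117], 0.85)]
_terminals [([0.6986, 0.1083, 0.0131], 0.97)]
[[-0.7559 -0.6546  0.0024]
 [-0.6546  0.7559 -0.002 ]
 [-0.0005 -0.0031 -1.    ]]
```

Run:
```python
from lk import *
goto([.6777,.0881,.0035],down(40),7)
```

```text
7 rows of [-1.1, 0.1, 28.3] [-0.03, 0.0, 0.13]
```

>>> move_arm(targets=[-2,0,30,0,0,0.3,88,-2,0,40,0,0,0.3,88,-2,0,40,0,0,0.3,88,-2,0,40,0,0,0,88,0,0,30,0,0,0,88,0,0,12,0,0,0,88,0,0,4.5,0,0,0,88,0,0,0,0,0,0,45,0,0,0,0,0,0,45,0,0,0,0,0,0,45,0,0,0,0,0,0,45,0,0,0,0,0,0,45])

```text
time_s: 27.78
tcp_pos: [0.6785, 0.0888, 0.0056]
eef_rot: [[-0.765, -0.644, 0.003], [-0.644, 0.765, -0.002], [-0.001, -0.003, -1.0]]
force: [-2.1, 0.9, 5.2]
finger_gap: 0.631
gripper_force: 40.0
```

>>> move_arm(targets=[0,0,-10,0,0,0,45,0,0,-30,0,0,0,45,0,0,-45,0,0,0,45,0,0,-50,0,0,0,45,0,0,-50,0,0,0,45,0,0,-30,0,0,0,45,0,0,0,0,0,0,45])

```text
time_s: 28.65
tcp_pos: [0.6786, 0.089, 0.2223]
eef_rot: [[-0.765, -0.644, 0.007], [-0.644, 0.765, -0.002], [-0.004, -0.006, -1.0]]
force: [-1.2, -0.2, -2.0]
finger_gap: 0.627
gripper_force: 40.0
```

Run:
```python
from d import *
where()
dgo((62,0.5,120),14)
```

```text
t 28.65 deck mm [205.7 252.2 104.7] F deck [-1.9 -0.1 -1.3] gap 55.2 roterr [ -7.36  23.91 -34.47]
14 rows of [15.8, -13.9, 0.5] [0.53, -1.71, 2.46]
```

>>> move_arm(targets=[15.8,-13.9,0.5,0.53,-1.71,2.46,45,15.8,-13.9,0.5,0.53,-1.71,2.46,45,15.8,-13.9,0.5,0.53,-1.71,2.46,45,15.8,-13.9,0.5,0.53,-1.71,2.46,45,15.8,-13.9,0.5,0.53,-1.71,2.46,45,15.8,-13.9,0.5,0.53,-1.71,2.46,45,15.8,-13.9,0.5,0.53,-1.71,2.46,45,15.8,-13.9,0.5,0.53,-1.71,2.46,45,15.8,-13.9,0.5,0.53,-1.71,2.46,45,15.8,-13.9,0.5,0.53,-1.71,2.46,45,15.8,-13.9,0.5,0.53,-1.71,2.46,45,15.8,-13.9,0.5,0.53,-1.71,2.46,45,15.8,-13.9,0.5,0.53,-1.71,2.46,45,15.8,-13.9,0.5,0.53,-1.71,2.46,45,0,0,0,0,0,0,45,0,0,0,0,0,0,45])

```text
time_s: 30.65
tcp_pos: [0.5638, -0.1729, 0.1734]
eef_rot: [[-0.905, -0.09, 0.416], [-0.081, 0.996, 0.038], [-0.418, 0.0, -0.908]]
force: [-0.0, 0.3, -1.0]
finger_gap: 0.631
gripper_force: 40.0
```

Run:
```python
from d import *
where()
dgo((62,0.5,60),3)
```

```text
t 30.65 deck mm [ 60.4   1.5 118.5] F deck [-0.4  0.3 -0.9] gap 55.6 roterr [-0.04  0.28 -0.04]
3 rows of [-0.6, -0.4, 19.5] [0.01, -0.09, 0.01]
```

>>> move_arm(targets=[-2,-0.8,20,0,-0.2,0,45,-1,0,20,0,0,0,45,0,0,20,0,0,0,45,0,0,10,0,0,0,45,0,0,6,0,0,0,45,0,0,0,0,0,0,45])

```text
time_s: 31.4
tcp_pos: [0.5986, -0.1709, 0.1064]
eef_rot: [[-0.903, -0.09, 0.421], [-0.081, 0.996, 0.038], [-0.422, -0.0, -0.906]]
force: [0.7, -0.2, -1.9]
finger_gap: 0.628
gripper_force: 40.0
```

Run:
```python
from d import *
where()
```

```text
t 31.4 deck mm [63.7  0.4 43.1] F deck [-0.2 -0.2 -2. ] gap 55.4 roterr [-0.    0.01 -0.04]
```

>>> move_arm(targets=[0,0,2,0,0,0,45,0,0,2,0,0,0,45,0,0,1.5,0,0,0,45,0,0,1,0,0,0,45,0,0,0,0,0,0,45])

```text
time_s: 32.02
tcp_pos: [0.601, -0.1712, 0.1013]
eef_rot: [[-0.903, -0.089, 0.421], [-0.081, 0.996, 0.037], [-0.423, -0.001, -0.906]]
force: [-9.7, 0.0, 8.1]
finger_gap: 0.629
gripper_force: 40.0
```

Run:
```python
from d import *
where()
```

```text
t 32.025 deck mm [63.6 -0.1 37.4] F deck [-5.3  0.9 11.4] gap 55.4 roterr [ 0.04  0.   -0.04]
```

Contact at the expected height. Pushing to the stop, which I expect at TCP x of about 59.

>>> move_arm(targets=[0,0,-0.7,0,0,0,45,1,0,0,0,0,0,45,1,0,0,0,0,0,45,1,0,0,0,0,0,45,1,0,0,0,0,0,45,1,0,0,0,0,0,45,0,0,0,0,0,0,45])

```text
time_s: 32.9
tcp_pos: [0.5966, -0.1714, 0.0993]
eef_rot: [[-0.902, -0.089, 0.421], [-0.081, 0.996, 0.037], [-0.423, -0.001, -0.906]]
force: [0.2, 0.3, 5.7]
finger_gap: 0.632
gripper_force: 40.0
```

Run:
```python
from d import *
where()
```

```text
t 32.9 deck mm [58.8  0.1 37.5] F deck [2.6 0.3 5.1] gap 55.6 roterr [ 0.04 -0.03 -0.03]
```

>>> move_arm(targets=[0,0,-0.3,0,0,0,45,1,0,0,0,0,0,45,1,0,0,0,0,0,45,1,0,0,0,0,0,45,0,0,0,0,0,0,45])

```text
time_s: 33.52
tcp_pos: [0.5944, -0.1716, 0.0985]
eef_rot: [[-0.902, -0.088, 0.423], [-0.08, 0.996, 0.037], [-0.425, -0.0, -0.905]]
force: [7.7, 0.2, 1.9]
finger_gap: 0.632
gripper_force: 40.0
```

Run:
```python
from d import *
where()
```

```text
t 33.525 deck mm [56.5  0.  37.7] F deck [ 7.8 -0.5 -1.5] gap 55.7 roterr [ 0.05 -0.12  0.05]
```

>>> move_arm(targets=[1,0,0,0,0,0,45,1,0,0,0,0,0,45,0,0,0,0,0,0,45])

```text
time_s: 33.9
tcp_pos: [0.5941, -0.1718, 0.099]
eef_rot: [[-0.9, -0.086, 0.426], [-0.079, 0.996, 0.036], [-0.428, -0.001, -0.904]]
force: [15.4, 3.7, 4.2]
finger_gap: 0.631
gripper_force: 40.1
```

Run:
```python
from d import *
where()
```

```text
t 33.9 deck mm [56.3 -0.1 38.2] F deck [16.   2.3 -2.9] gap 55.6 roterr [ 0.12 -0.34  0.1 ]
```

>>> move_arm(targets=[-1.5,0,0,0,0,0,70,0,0,0,0,0,0,70,0,0,0,0,0,0,70,0,0,-10,0,0,0,70,0,0,-30,0,0,0,70,0,0,-40,0,0,0,70,0,0,-40,0,0,0,70,0,0,-15,0,0,0,40,0,0,0,0,0,0,0])

```text
time_s: 35.02
tcp_pos: [0.5363, -0.1767, 0.2205]
eef_rot: [[-0.902, -0.089, 0.422], [-0.081, 0.996, 0.037], [-0.423, -0.001, -0.906]]
force: [0.1, -0.9, -0.8]
finger_gap: 0.592
gripper_force: 0.0
```

Run:
```python
from d import *
where()
p=snapshot('wrist'); save(p,'w6')
chk(p,['resistor_medium_terminals','resistor_short_center','resistor_short_terminals','keeper_handle'])
for c in ['top','scene']: chk(snapshot(c),['keeper_handle'])
```

```text
t 35.025 deck mm [ 55.1   0.1 172.9] F deck [-0.3 -0.9 -0.7] gap 52.1 roterr [ 0.05 -0.03 -0.01]
resistor_medium_terminals 0.77 deck [117.4   3.5  33.5]
resistor_short_center 0.76 deck [50.7  4.3 44.4]
resistor_short_terminals 0.96 deck [83.7 -1.1 46.8]
keeper_handle 0.83 deck [-24.2  73.9  69.5]
keeper_handle 0.41 deck [-21.1  77.8  63.7]
keeper_handle 0.55 deck [-26.   77.6  70.6]
```

View pics/w6.png

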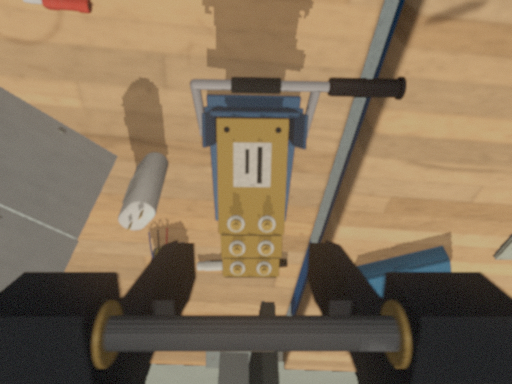

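All three are stacked squarely at (217–289, 118–277), with the three terminal pairs free in steps. The handle is at (367,88), about deck (-24, 75, 69). Next I close the fingers and move behind it.

Run:
```python
from d import *
a=dk(D,Y,(-48,76,130)); dgo((-48,76,130),6);
```

```text
6 rows of [17.1, 12.6, 7.0] [0.0, -0.01, 0.0]
```

>>> move_arm(targets=[17.1,12.6,7,0,0,0,0,17.1,12.6,7,0,0,0,0,17.1,12.6,7,0,0,0,0,17.1,12.6,7,0,0,0,0,17.1,12.6,7,0,0,0,0,17.1,12.6,7,0,0,0,0,0,0,20,0,0,0,0,0,0,20,0,0,0,0,0,0,20,0,0,0,0,0,0,13,0,0,0,0,0,0,0,0,0,0,0], newtons=20)

```text
time_s: 36.85
tcp_pos: [0.4853, -0.105, 0.072]
eef_rot: [[-0.903, -0.089, 0.42], [-0.081, 0.996, 0.038], [-0.422, 0.001, -0.907]]
force: [-0.3, 0.7, -0.1]
finger_gap: 0.008
gripper_force: 0.0
```

Run:
```python
from d import *
where()
```

```text
t 36.85 deck mm [-47.9  76.1  57.1] F deck [-0.2  0.8  0. ] gap 0.7 roterr [-0.05  0.07 -0.01]
```

>>> move_arm(targets=[-5,0,0,0,0,0,0,-5,0,0,0,0,0,0,-5,0,-3,0,0,0,0,-5,0,-3,0,0,0,0,-6.5,0,-2.7,0,0,0,0,-6.5,0,-2.8,0,0,0,0,-6.7,0,-1,0,0,0,0,-6.8,0,-1,0,0,0,0,-6.8,0,1,0,0,0,0,-6.7,0,1,0,0,0,0,-6.5,0,2.5,0,0,0,0,-6.5,0,2.5,0,0,0,0,0,0,0,0,0,0,0])

```text
time_s: 38.48
tcp_pos: [0.5489, -0.0995, 0.1091]
eef_rot: [[-0.903, -0.089, 0.421], [-0.081, 0.996, 0.038], [-0.422, -0.0, -0.906]]
force: [0.0, -0.5, 0.5]
finger_gap: 0.007
gripper_force: 0.0
```

Run:
```python
from d import *
where()
for c in ['top','scene','wrist']: chk(snapshot(c),['keeper_handle'])
```

```text
t 38.475 deck mm [25.6 76.  63.7] F deck [ 0.2 -0.5  0.5] gap 0.6 roterr [-0.01  0.01 -0.03]
keeper_handle 0.46 deck [44.9 75.7 69.9]
keeper_handle 0.51 deck [141.2   0.6  14.4]
keeper_handle 0.2 deck [-1.7  0.4  1.8]
keeper_handle 0.6 deck [42.7 72.1 70.2]
```

>>> move_arm(targets=[3,0,0,0,0,0,0,0,0,-13,0,0,0,0,0,0,-13,0,0,0,0,-12,0,0,0,0,0,0,-12,0,0,0,0,0,0,0,0,8,0,0,0,0,-2,0,5,0,0,0,0,-3,0,5,0,0,0,0,-3,0,5,0,0,0,0,-2,0,4,0,0,0,0,-1,0,2,0,0,0,0,0,0,0,0,0,0,0])

```text
time_s: 40.28
tcp_pos: [0.5791, -0.0971, 0.1201]
eef_rot: [[-0.902, -0.089, 0.422], [-0.081, 0.996, 0.037], [-0.423, -0.001, -0.906]]
force: [1.0, -0.4, 3.4]
finger_gap: 0.004
gripper_force: 1.6
```

Run:
```python
from d import *
where()
```

```text
t 40.275 deck mm [57.8 75.7 60.9] F deck [ 2.3 -0.4  2.7] gap 0.3 roterr [ 0.03 -0.03 -0.01]
```

>>> move_arm(targets=[0,0,1,0,0,0,0,0,0,1,0,0,0,0,0,0,0,0,0,0,0])

```text
time_s: 40.65
tcp_pos: [0.5796, -0.097, 0.1196]
eef_rot: [[-0.902, -0.09, 0.422], [-0.082, 0.996, 0.037], [-0.424, -0.001, -0.906]]
force: [-11.3, 0.9, 19.8]
finger_gap: 0.005
gripper_force: 11.5
```

Run:
```python
from d import *
where()
```

```text
t 40.65 deck mm [58.  75.7 60.2] F deck [-1.8  1.9 22.7] gap 0.5 roterr [ 0.04 -0.06 -0.06]
```

Firm stop at the shut height. I retreat straight up and check.

>>> move_arm(targets=[0,0,-5,0,0,0,0,0,0,-25,0,0,0,0,0,0,-40,0,0,0,0,0,0,-40,0,0,0,0,0,-10,-10,0,0,0,0,0,-20,0,0,0,0,0,0,-20,0,0,0,0,0,0,0,0,0,0,0,0])

```text
time_s: 41.65
tcp_pos: [0.5333, -0.1521, 0.2254]
eef_rot: [[-0.904, -0.087, 0.419], [-0.079, 0.996, 0.038], [-0.421, 0.002, -0.907]]
force: [-0.0, -0.4, -0.1]
finger_gap: 0.002
gripper_force: 0.0
```

Run:
```python
from d import *
where()
p=snapshot('wrist'); save(p,'w7')
chk(p,['resistor_long_terminals','resistor_medium_terminals','resistor_short_center','resistor_short_terminals','keeper_handle'])
for c in ['top','scene']:
    p=snapshot(c); chk(p,['keeper_handle'])
    for n in ['capacitor_can','electrical_tape','motor_capacitor','multimeter']: print(n,[np.round(d['at'],3).tolist() for d in spotter.tip_of(p,n)[:1]])
```

```text
t 41.65 deck mm [ 56.5  24.9 177.7] F deck [-0.1 -0.4 -0.1] gap 0.2 roterr [-0.04  0.13  0.11]
resistor_long_terminals 0.62 deck [150.4  -0.7  18.8]
resistor_medium_terminals 0.87 deck [116.3   3.   32.5]
resistor_short_center 0.76 deck [51.5  1.  43.8]
resistor_short_center 0.2 deck [150.3  -1.9  18.6]
resistor_short_terminals 0.69 deck [84.3 -2.7 47.1]
keeper_handle 0.62 deck [58.1 75.7 51.3]
capacitor_can [[0.462, 0.161, 0.002]]
electrical_tape [[0.426, 0.348, -0.0]]
motor_capacitor [[0.664, -0.281, 0.001]]
multimeter []
keeper_handle 0.71 deck [56.8 74.3 53.7]
keeper_handle 0.25 deck [116.7  -2.2  31.7]
capacitor_can [[0.462, 0.16, -0.0]]
electrical_tape [[0.425, 0.346, -0.002]]
motor_capacitor [[0.662, -0.283, -0.001]]
multimeter [[0.399, -0.176, 0.001]]
```

View pics/w7.png

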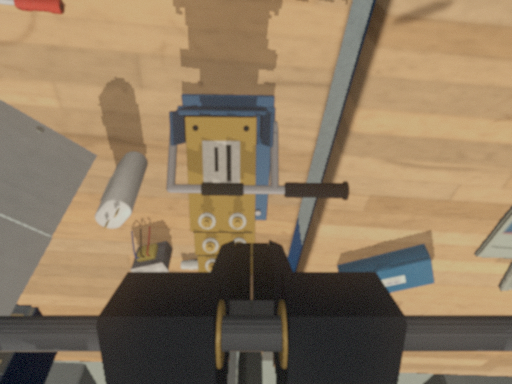

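The keeper bar lies across the stack at row 189. The handle is at deck (57–58, 75, 51–54), so it is shut, the stack is square and the bystanders have not moved.

```bash
python3 -c "
from h import *
print(sign_off())"
```

```text
the job is handed in; nothing more can be done
None
```

I stacked the three resistors against the stop (long, medium, short on top, all terminal pairs free), shut the keeper bar fully across them and handed the job in at about 42 s; the bystanders did not move, and no verdict came back.

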